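# Lock the blood-tube cassette with its rod

### The job

The blood tubes in the blue cassette must be secured for transport: take the locking rod by its orange handle from the grey stand and thread it, tip first from the side of the cassette that faces the robot, through all three upright lugs over the tube caps until the handle sits home against the first lug. Feel for the hole and never force the rod (a light hand, well under 25 N), let go of it, and leave the cup, meter and timer where they are.

Things in the scene. Friction and masses are not known exactly. Their poses are not given: they have to be found in the camera images.
- dock: White docking tray, fixed to the worktop, 140 x 86 mm, rails 22 mm high; origin on the worktop under its centre, x along its length = the way the rod is pushed in (away from the robot), z up. It carries the blue cassette, 122 x 48 mm, with two capped tubes (cap tops 100 mm above the worktop) and three upright lugs at x = -52, 0, +52 mm, each 8 mm thick, 60 mm wide at the hole, top 135 mm above the worktop.
- mouth (a point): Point on the tray's slide (axes as the tray): x = -56 mm, front face of the first lug; y = -18 mm; 115 mm above the worktop, the height of all three holes (12.4 mm wide, round, in line along x, mid-width in each lug). The cassette with its holes is clamped anywhere so that they lie 4 to 32 mm left (+y) of this point; differs per run, NOT measured: find by feel or sight. The clamp holds to 80 N.
- stand: Grey parking stand, fixed, base 104 x 56 mm, with two V-shaped cradles (at x = -42 and +36 mm, about 90 mm high) that hold the rod with its axis 85 mm above the worktop along the stand's x; origin on the worktop under its centre.
- rod: Locking rod, loose, about 120 g: steel shaft 10 mm thick, 130 mm long; orange handle, x = -34 to 0: a waist with black ribs (x = -30 to -4, 18 mm wide in y, 24 mm high) between two 28 mm wide end flanges. Origin on the axis at the handle's front face; x points to the tip. It starts in the stand, z up, handle hanging free behind the stand; lifts straight up. Home: the handle's face touches the first lug.
- rod_tip (a point): Centre of the rod's flat tip, 8 mm wide, 130 mm along x from the rod's origin; the last 1.5 mm of the shaft is bevelled. With the rod home the tip stands 18 mm out of the third lug.
- cup: Specimen cup with red lid, 62 mm wide, 72 mm high, loose bystander; origin under its centre.
- meter: White hand-held meter, 93 x 52 x 20 mm, lying flat, loose bystander; origin under its centre.
- timer: White timer with red button, 58 x 66 x 17 mm, lying flat, loose bystander; origin under its centre.

How it is judged:
On the way, in this order (a step that is already met when the one before it is completed fails the run):
1. the rod is lifted out of the stand (height (world z) of rod above 0.098 m and horizontal distance between rod and dock above 0.12 m), for 0.1 s.
2. the tip is through the first lug (x of rod_tip in the frame of dock above -0.044 m and y of rod_tip in the frame of dock between -0.018 and 0.018 m and z of rod_tip in the frame of dock between 0.1105 and 0.1195 m and angle between the x axis of rod and the x axis of dock, either way round below 0.1 rad), for 0.05 s.
3. the tip is through the second lug (x of rod_tip in the frame of dock above 0.007 m and y of rod_tip in the frame of dock between -0.018 and 0.018 m and z of rod_tip in the frame of dock between 0.1105 and 0.1195 m and angle between the x axis of rod and the x axis of dock, either way round below 0.1 rad), for 0.05 s.
4. the rod is through all three lugs, home (x of rod_tip in the frame of dock above 0.0705 m and y of rod_tip in the frame of dock between -0.018 and 0.018 m and z of rod_tip in the frame of dock between 0.1105 and 0.1195 m and angle between the x axis of rod and the x axis of dock, either way round below 0.1 rad), for 0.1 s.
At the end, for the whole second after the job is handed in: The rod is at rest through all three lugs: the gap between the handle and the first lug is less than 3.5 mm (tip at least 70.5 mm along the tray's x), the tip is within 4.5 mm of the hole height and within 18 mm of the tray's middle line, and the rod is parallel to the tray within 0.06 rad (x of rod_tip in the frame of dock above 0.0705 m and y of rod_tip in the frame of dock between -0.018 and 0.018 m and z of rod_tip in the frame of dock between 0.1105 and 0.1195 m and angle between the x axis of rod and the x axis of dock, either way round below 0.06 rad and linear speed of rod below 0.01 m/s and angular speed of rod below 0.1 rad/s); the robot touches nothing.
It fails at once if the rod is pressed on the cassette or tray with more than 25 N (contact force between rod and dock above 25 N).
It fails at once if the fingers press on the cassette or tray with more than 25 N (contact force between the fingers and dock above 25 N).
It fails at once if the cup, meter or timer is moved more than 20 mm (distance of any of cup, meter, timer from where it was at the start of the episode above 0.02 m).
It also fails if it takes over 72 s, if anything falls off the work surface, if the arm or the gripper's body presses on something with over 40 N, if the wrist force passes 120 N, or if a joint passes its speed limit or range.

### The arm

A 6-joint arm with a two-finger parallel gripper is mounted at the origin on a cart in front of the work surface, level with it; the furniture and walls round the work are solid. World frame = base frame: x ahead of the robot, y to its left, z up, the work surface at z = 0. Lengths are in m, angles in rad, forces in N, time in s.
With the tool pointing down it reaches from about 0.3 to 0.775 m from the base axis. Payload 14.6 kg.
Tool frame: the origin (TCP) lies at the very end of the fingers, on their centre line; the grasp point (between the pads) lies 19 mm behind it; z points along the fingers, y is the line along which they close (so a half turn about z gives the same grasp; the last joint's range is limited). The gripper opens to 94 mm and grips with 3 to 60 N. Pads are 16 mm wide; open, the fingers measure 119 mm over their backs; the gripper's body (75 mm by 177 mm) begins 78 mm behind the grasp point.
Start: joints at [-1.364, 0.3, 1.521, -0, 1.321, -0.067], TCP at [0.149, -0.53, 0.174] pointing down, gripper open.
Joint ranges: [-3.03, 3.03], [-0.79, 2.21], [0.23, 2.52], [-1.04, 4.18], [0, 3.07], [-2.55, 2.55]. Speed limits (rad/s): [2.22, 2.22, 2.57, 3.14, 3.14, 3.14].

### API

Orientations are given as [roll, pitch, yaw] about the fixed x, y, z axes, in that order (R = Rz(yaw) Ry(pitch) Rx(roll)).
In Python, from station import telemetry, cams, hand_in, nets gives the robot as it stands.
- The arm moves only by the tool move_arm, never from a script. Its argument "increments" is a list of rows, each a list of 4 numbers: the shift along the tool's x, y, z in m, then the turn about the tool's z in rad. In form: [[tx, ty, tz, roll], ...]. A call has 1 to 20 rows; each row shifts and turns the commanded pose from where the row before left it, along the tool's axes as they then stand; what a row does not reach is not made up. A row lasts 1/8 s, in which the tool goes at most 62.5 mm and 10.7 degrees, less where a joint would pass 70% of its speed; a pose out of reach is approached as far as the arm can. A call is refused whole if a number of a shift passes 0.0625 or a number of a turn 0.188, either way. A call with a gripper value outside its range is refused whole. "grip" is the opening, from 0 (shut) to 1 (fully open), set as the call begins (left out, the last holds). The fingers move at their own pace and stop on an object; "force" is the grip in N (left out, the last holds). Time passes only in rows, so rows that do not move let the fingers close. It gives the time, the measured TCP pose, the force, the opening and the grip force at its end, in the units of the state.
- telemetry.get_obs(): the state, without advancing time (a new reading comes with each control period).
- cams.camera(name): name is "side" or "top" or "wrist"; returns the picture (480x640x3 uint8, blue, green, red); there is no depth.
- cams.camera_model(name): a dict with "intrinsics" (3x3 intrinsics, pixels), "xyz" and "attitude" of the camera in the world; the wrist camera has in their place "T_tool_cam" (4x4, takes a point from camera to tool coordinates, whose origin is the TCP and whose axes are the flange's). Camera axes: x right, y up, looking along -z (the intrinsics and any distortion apply to the point x, -y, -z); pixel columns grow to the right and rows downward; lengths in m; the calibration is good to about 2 mm. A picture is of the moment at which its call begins: read the wrist's pose just before it. camera_model takes no time and is no camera call.
- hand_in(): hands the job in; it is judged then, once.
Trained networks look in the newest picture that a camera, given by its name, has taken for a name from the list of things; names that differ only in an ending like _2 or _b are one class to them, and where a whole thing is asked for, a point or a joint stands for the part that bears it (a point fixed in the world has none). Each returns a list of dicts, best first, with "conf" (0 to 1); they miss things now and then, are a little off and sometimes report something else, mostly with a low value. They report only what shows in the picture. A call takes as long as a camera call.
- nets.search_frame(camera, query): "extent" ([left, top, right, bottom] in pixels, round what is visible of it).
- nets.mark_of(camera, query): "centre" ([column, row] in pixels: a listed point, or the origin of a listed thing).
The state is a dict: "time_s": time; "qpos": joint angles; "joint_vel": joint speeds; "tau": joint torques, N m; "ee_pos": TCP position; "eef_rot": TCP orientation; "force": force on the tool from outside, world axes, zero at the start; "moment": the same for the moment, N m; "grip_width": finger opening in m; "grip_force": force on a finger pad.
Only numpy, scipy, OpenCV 4.12 (cv2) and the standard library are available. Lean on these libraries where they do the work, as an engineer would, in place of code of your own. Each camera call takes 0.05 s, during which the arm holds its last target. There are 200 camera calls.

## Working session

There is one attempt and no reset: what is moved stays moved. The work goes in short steps, Python scripts to look and compute and a tool call to move; the robot and the scene stay as the last step left them, time stands still between calls to the robot, and variables do not carry over. Pictures are saved under pics/ and viewed, at most 10 in all, crops included, and the job is handed in when it is done.

Besides the shell and the picture viewer there is one more tool, called after ">>>" as name([rows], argument=value, ...), one row to a line, values as JSON. move_arm: Moves the arm, as the interface text tells. Its arguments: {"type":"object","properties":{"increments":{"type":"array"},"grip":{"type":"number"},"force":{"type":"number"}},"required":["increments"]}

```bash
mkdir -p pics
cat > h.py <<'E'
import numpy as np, cv2
from scipy.spatial.transform import Rotation as R
from station import telemetry, cams, hand_in, nets
def model(n,obs=None):
    m=cams.camera_model(n)
    K=np.array(m["intrinsics"])
    if n=="wrist":
        T=np.array(m["T_tool_cam"]); o=obs or telemetry.get_obs()
        Rw=R.from_euler('xyz',o["eef_rot"]).as_matrix()
        return K,Rw@T[:3,3]+np.array(o["ee_pos"]),Rw@T[:3,:3],m
    a=np.array(m["attitude"]); Rm=R.from_euler('xyz',a).as_matrix() if a.shape==(3,) else a
    return K,np.array(m["xyz"]),Rm,m
def ray(M,px):
    K,c,Rm,m=M; d=np.linalg.solve(K,[px[0],px[1],1]); d=Rm@[d[0],-d[1],-d[2]]
    return c,d/np.linalg.norm(d)
def proj(M,p):
    K,c,Rm,m=M; q=Rm.T@(np.array(p)-c); u=K@[q[0],-q[1],-q[2]]; return u[:2]/u[2]
def onz(M,px,z):
    c,d=ray(M,px); return c+d*(z-c[2])/d[2]
def tri(rs):
    A=0;b=0
    for c,d in rs:
        P=np.eye(3)-np.outer(d,d); A=A+P; b=b+P@c
    return np.linalg.solve(A,b)
E
python3 - <<'E'
from h import *
print(telemetry.get_obs())
for n in ["side","top","wrist"]:
    o=telemetry.get_obs(); im=cams.camera(n); cv2.imwrite(f"pics/{n}0.png",im); M=model(n,o); print(n,M[3])
    for q in ["dock","stand","rod","rod_tip","mouth","cup","meter","timer"]:
        print(q,[(np.round(r["centre"],1).tolist(),round(r["conf"],2)) for r in nets.mark_of(n,q)[:2]])
E
```

```text
{'time_s': 0.0, 'qpos': array([-1.36357344e+00,  3.00483012e-01,  1.52155677e+00,  3.23795313e-06,
        1.32069199e+00, -6.66495809e-02]), 'joint_vel': array([ 9.39639153e-05, -1.21031550e-03,  1.73876100e-03,  9.65907499e-05,
       -5.47843368e-04,  1.74574468e-03]), 'tau': array([ 2.09282807e-04, -5.31808734e+01, -3.52735376e+01,  7.07540126e-02,
        2.43670604e-02, -1.27353223e-04]), 'ee_pos': array([ 0.1486665 , -0.52922818,  0.1729901 ]), 'eef_rot': array([-3.14045628e+00, -7.89947600e-05,  2.73871621e-01]), 'force': array([-0.00857574,  0.72684386,  0.08858951]), 'moment': array([-0.02108362,  0.02405455, -0.02535   ]), 'grip_force': 0.0, 'grip_width': 0.09386496126200919}
side {'intrinsics': array([[501.67175832,   0.        , 327.91630449],
       [  0.        , 501.67175832, 241.06220898],
       [  0.        ,   0.        ,   1.        ]]), 'xyz': array([0.31748456, 0.81917412, 0.39113689]), 'attitude': array([ 1.23197825,  0.01493052, -2.94302476])}
dock [([222.3, 331.7], 0.9)]
stand [([362.3, 262.0], 0.67)]
rod [([364.3, 213.4], 0.53)]
rod_tip [([364.2, 232.5], 0.
[... 580 characters left out ...]
], 0.2)]
cup [([218.8, 274.9], 0.69)]
meter [([320.4, 303.7], 0.97)]
timer [([258.3, 329.8], 0.92)]
wrist {'intrinsics': array([[408.50106997,   0.        , 312.4249268 ],
       [  0.        , 408.50106997, 240.46064045],
       [  0.        ,   0.        ,   1.        ]]), 'T_tool_cam': array([[ 1.84396383e-03,  9.71104123e-01,  2.38649076e-01,
         6.93975085e-02],
       [ 9.99998253e-01, -1.71763825e-03, -7.37296088e-04,
        -9.64887404e-05],
       [-3.06078490e-04,  2.38650019e-01, -9.71105594e-01,
        -2.11039033e-01],
       [ 0.00000000e+00,  0.00000000e+00,  0.00000000e+00,
         1.00000000e+00]])}
dock []
stand []
rod []
rod_tip []
mouth []
cup []
meter []
timer []
```

Run:
```python
from h import *
S=model("side");T=model("top")
D={"dock":([222.3,331.7],[262.6,202.3]),"stand":([362.3,262],[415.3,280.4]),"rod":([364.3,213.4],[453.9,281.4]),"tip":([364.2,232.5],[387.5,287.2]),"mouth":([249.9,254.4],[284.6,206.3]),"cup":([313.9,379.6],[218.8,274.9]),"meter":([372.5,307.2],[320.4,303.7]),"timer":([404.1,348.9],[258.3,329.8])}
for k,(s,t) in D.items():
    p=tri([ray(S,s),ray(T,t)]); print(k,p.round(4),(proj(S,p)-s).round(1),(proj(T,p)-t).round(1), onz(T,t,{"rod":.085,"tip":.085,"mouth":.115}.get(k,0)).round(4))
a=cv2.imread("pics/side0.png");b=cv2.imread("pics/top0.png")
cv2.imwrite("pics/side_c.png",cv2.resize(a[150:430,130:480],None,fx=2.1,fy=2.1))
cv2.imwrite("pics/top_c.png",cv2.resize(b[130:400,180:500],None,fx=2.2,fy=2.2))
```

```text
dock [0.6193 0.1821 0.0043] [-0.9 -0.1] [0.2 0.6] [0.6215 0.183  0.    ]
stand [ 0.4503 -0.1584 -0.0034] [-2.  -0.1] [0.2 1.9] [ 0.4542 -0.1574  0.    ]
rod [ 0.4497 -0.2228  0.0844] [0.7 0. ] [-0.1 -0.7] [ 0.4481 -0.2229  0.085 ]
tip [ 0.4336 -0.0863  0.0866] [-0. -0.] [0. 0.] [ 0.4337 -0.0864  0.085 ]
mouth [0.5889 0.1255 0.1128] [-1.9 -0.3] [0.4 1.4] [0.5915 0.1263 0.115 ]
cup [ 4.552e-01  2.727e-01 -1.000e-04] [-2.2 -0.2] [0.2 1.3] [0.4581 0.2733 0.    ]
meter [ 0.4001  0.0501 -0.0012] [0.3 0. ] [-0.  -0.2] [0.3995 0.0501 0.    ]
timer [0.3404 0.1828 0.0038] [-0.4 -0. ] [0.  0.3] [0.341  0.1832 0.    ]
```

View pics/side_c.png

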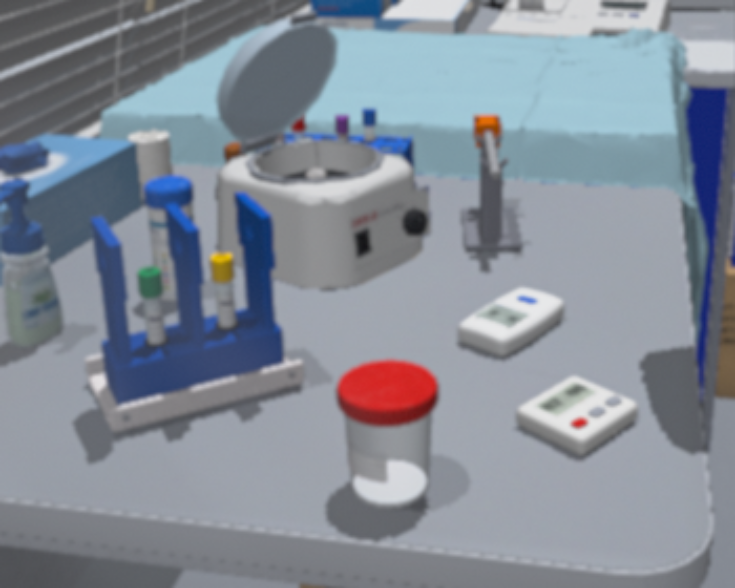

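View pics/top_c.png

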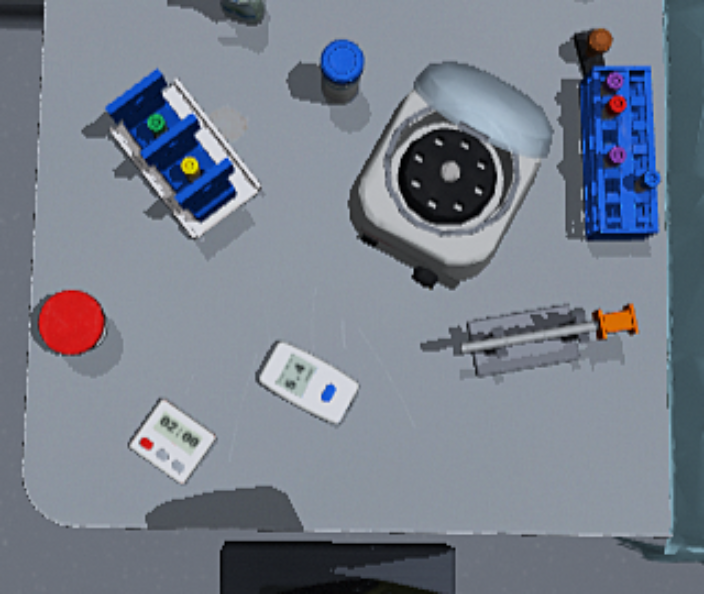

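The side crop shows the dock with its three blue lugs at left (first lug near (255,230)) and the rod in its stand at (490,130). In the top crop the rod handle is at (617,320), the shaft tip at (465,348), and the first lug is by the yellow cap at (190,165). I'll move over the rod for a closer wrist view.

>>> move_arm([
  [0.0425, -0.0312, -0.0086, 0],
  [0.0425, -0.0312, -0.0086, 0],
  [0.0425, -0.0312, -0.0086, 0],
  [0.0425, -0.0312, -0.0086, 0],
  [0.0425, -0.0312, -0.0086, 0],
  [0.0425, -0.0312, -0.0086, 0],
  [0.0425, -0.0312, -0.0086, 0],
  [0.0425, -0.0312, -0.0086, 0],
  [0.0425, -0.0312, -0.0086, 0],
  [0, 0, 0, -0.175],
  [0, 0, 0, -0.175],
  [0, 0, 0, -0.175],
  [0, 0, 0, -0.175],
  [0, 0, 0, -0.175],
  [0, 0, 0, -0.175],
  [0, 0, 0, -0.175],
  [0, 0, 0, -0.175],
  [0, 0, 0, 0],
  [0, 0, 0, 0],
])

```text
time_s: 3.72
ee_pos: [0.441, -0.1557, 0.251]
eef_rot: [3.142, 0.0, 1.67]
force: [0.2, 0.5, 0.4]
grip_width: 0.0938
grip_force: 0.0
```

Run:
```python
from h import *
o=telemetry.get_obs(); print(o["ee_pos"],o["eef_rot"],o["time_s"])
im=cams.camera("wrist"); cv2.imwrite("pics/w1.png",im); M=model("wrist",o)
for q in ["stand","rod","rod_tip"]:
    for r in nets.mark_of("wrist",q)[:2]: print(q,np.round(r["centre"],1),round(r["conf"],2),onz(M,r["centre"],0 if q=="stand" else .085).round(4))
```

```text
[ 0.44102463 -0.155741    0.25096223] [3.14156119e+00 1.03682081e-05 1.66984366e+00] 3.725
stand [313.4 210.5] 0.72 [ 0.4436 -0.1648  0.    ]
rod [320.9 280.5] 0.71 [ 0.4562 -0.2183  0.085 ]
rod_tip [309.3 141.8] 0.74 [ 0.432  -0.0888  0.085 ]
```

View pics/w1.png

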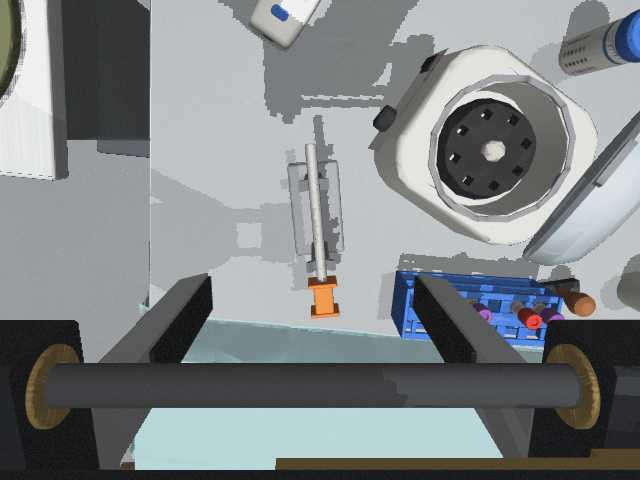

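The wrist view shows the rod tip at about (310,145), the handle face at (321,280) and the handle's end at (325,317). Next I fit the shaft and handle more precisely, and get the dock's axis from the top and side views.

Run:
```python
from h import *
o=telemetry.get_obs(); M=model("wrist",o); T=model("top"); S=model("side")
w=cv2.imread("pics/w1.png"); t=cv2.imread("pics/top0.png"); s=cv2.imread("pics/side0.png")
for n,im,MM in (("wrist",w,M),("top",t,T),("side",s,S)):
    h=cv2.cvtColor(im,cv2.COLOR_BGR2HSV); m=cv2.inRange(h,(5,170,120),(20,255,255))
    k,l,st,c=cv2.connectedComponentsWithStats(m)
    for i in range(1,k):
        if st[i,4]>60:
            rr=cv2.minAreaRect(np.argwhere(l==i)[:,::-1].astype(np.float32)); print(n,st[i],c[i].round(1),np.round(rr[0],1),np.round(rr[1],1),round(rr[2],1),onz(MM,rr[0],.097).round(4))
g=cv2.cvtColor(w,cv2.COLOR_BGR2GRAY)
for r in range(140,280,12): print(r,g[r,300:332].tolist())
cv2.imwrite("pics/dtop.png",cv2.resize(t[150:245,220:305],None,fx=6,fy=6,interpolation=cv2.INTER_CUBIC))
cv2.imwrite("pics/dside.png",cv2.resize(s[230:360,165:280],None,fx=4.6,fy=4.6,interpolation=cv2.INTER_CUBIC))
```

```text
wrist [308 283  31  35 604] [323.6 300.4] [323.3 300.2] [32.4 28.2] 85.0 [ 0.4601 -0.2336  0.097 ]
top [452 268  18  16 149] [460.4 275.7] [460.5 275.9] [13.3 15.9] 78.7 [ 0.4587 -0.2336  0.097 ]
side [357 206  10   8  63] [361.4 208.8] [361.5 209.5] [7. 9.] 90.0 [ 0.4555 -0.2087  0.097 ]
side [ 52 227  31   9  81] [ 68.2 232. ] [ 67.2 231.7] [ 5.2 30. ] 75.4 [0.9893 0.0267 0.097 ]
side [  0 328  53  12 395] [ 30.5 334. ] [ 26.  333.7] [52.4 10. ] 2.4 [0.7735 0.3792 0.097 ]
140 [196, 195, 196, 195, 195, 196, 193, 194, 196, 195, 196, 195, 194, 196, 189, 127, 125, 125, 126, 125, 124, 125, 125, 127, 133, 194, 196, 196, 196, 196, 197, 196]
152 [194, 193, 193, 195, 191, 133, 142, 167, 193, 207, 218, 218, 210, 200, 179, 156, 105, 124, 126, 126, 122, 125, 127, 125, 121, 125, 124, 123, 124, 123, 126, 127]
164 [114, 117, 123, 127, 131, 132, 104, 139, 165, 188, 204, 218, 218, 209, 199, 178, 157, 97, 108, 111, 109, 111, 112, 115, 113, 122, 183, 183, 185, 184, 182, 182]
176 [179, 158, 159, 179, 138, 61, 60, 70, 141, 164, 189, 207, 218, 218, 210, 199, 177, 152, 72, 58, 60, 64, 90, 114, 115, 119, 
[... 629 characters left out ...]
6, 144, 96, 111, 108, 111, 112, 109, 112, 113, 112, 111]
236 [162, 160, 162, 165, 185, 186, 186, 185, 184, 181, 184, 184, 179, 110, 148, 171, 184, 193, 214, 214, 195, 175, 144, 96, 109, 113, 110, 109, 109, 110, 109, 108]
248 [163, 162, 162, 161, 160, 163, 163, 164, 162, 163, 158, 106, 59, 62, 99, 161, 188, 207, 215, 221, 213, 195, 162, 144, 85, 62, 60, 65, 97, 110, 108, 109]
260 [172, 170, 172, 171, 172, 173, 193, 192, 171, 191, 185, 89, 62, 65, 69, 99, 159, 186, 207, 214, 222, 213, 197, 176, 145, 107, 134, 117, 119, 100, 82, 70]
272 [171, 169, 171, 171, 169, 169, 170, 139, 137, 125, 122, 146, 173, 194, 192, 191, 139, 163, 186, 203, 211, 220, 213, 197, 177, 144, 126, 194, 195, 196, 195, 196]
```

View pics/dtop.png

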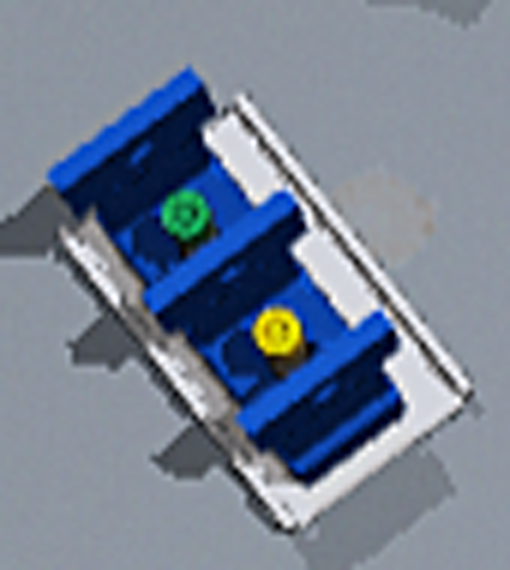

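The top crop shows lug tops 1 to 3 with mid-points at about (317,373), (221,250) and (126,128), and tray corners at (470,395), (290,528) and (238,97). Lugs 1 and 2 are rather well centred over the cassette.

Run:
```python
from h import *
o=telemetry.get_obs(); M=model("wrist",o); T=model("top")
a=onz(M,(310.6,152),.085);b=onz(M,(320.9,272),.085);d=a-b;print("shaft",a,b,"yaw",np.arctan2(d[1],d[0]))
f=lambda x,y:((x+.5)/6-.5+220,(y+.5)/6-.5+150)
L=[onz(T,f(*p),.135) for p in ((317,373),(221,250),(126,128))]
for l in L: print("lug",l.round(4))
d=L[2]-L[0];print("len",np.hypot(*d[:2]),"yaw",np.arctan2(d[1],d[0]))
for p in ((245,425),(390,322),(150,300),(292,200),(55,180),(197,75)): print(onz(T,f(*p),.135).round(4))
for p in ((470,395),(290,528),(238,97)): print("tray",onz(T,f(*p),.022).round(4))
```

```text
shaft [ 0.43393904 -0.09762521  0.085     ] [ 0.45546776 -0.20965687  0.085     ] yaw 1.7606483669678077
lug [0.5762 0.1487 0.135 ]
lug [0.6169 0.1818 0.135 ]
lug [0.6576 0.2147 0.135 ]
len 0.10482940004853063 yaw 0.680985538207246
[0.5583 0.1719 0.135 ]
[0.5938 0.1251 0.135 ]
[0.5995 0.2046 0.135 ]
[0.6343 0.1588 0.135 ]
[0.6394 0.2376 0.135 ]
[0.6763 0.1918 0.135 ]
tray [0.5897 0.1029 0.022 ]
tray [0.5396 0.1667 0.022 ]
tray [0.6988 0.1907 0.022 ]
```

View pics/dside.png

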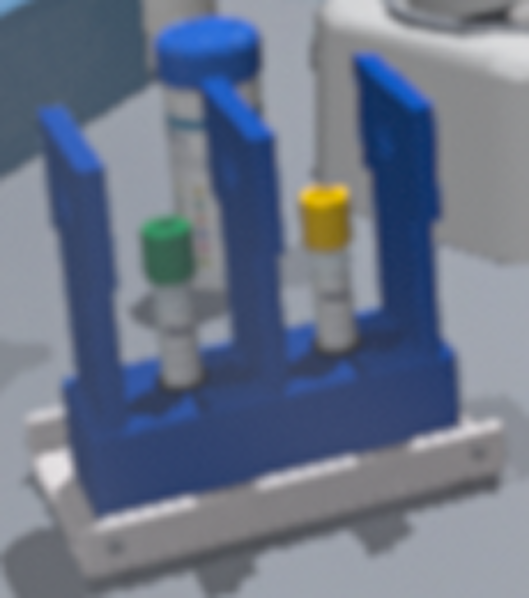

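The side crop confirms three lugs, with lug 1 at right. The hole line is at yaw ≈ 0.677, and the mid-top of lug 1 is at about (0.576, 0.149). Now the grasp.

>>> move_arm([
  [-0.04, 0.0018, 0, -0.09],
  [-0.04, 0.0018, 0.02, 0],
  [0, 0, 0.045, 0],
  [0, 0, 0.045, 0],
  [0, 0, 0.04, 0],
  [0, 0, 0.025, 0],
  [0, 0, 0, 0],
  [0, 0, 0, 0],
], grip=0.55)

```text
time_s: 4.92
ee_pos: [0.4569, -0.2346, 0.0771]
eef_rot: [3.141, 0.001, 1.763]
force: [0.1, -0.4, -0.2]
grip_width: 0.0514
grip_force: 0.0
```

Run:
```python
from h import *
o=telemetry.get_obs(); print(o["ee_pos"],o["eef_rot"],o["force"],o["time_s"])
im=cams.camera("wrist"); cv2.imwrite("pics/w2.png",im[200:480,150:490])
```

```text
[ 0.45690524 -0.23457724  0.07712255] [3.14053782e+00 9.68917755e-04 1.76340259e+00] [ 0.09278001 -0.41997163 -0.20908127] 4.925
```

View pics/w2.png

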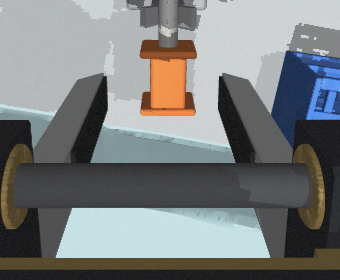

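The crop shows the handle centred between the fingertips, with the waist level with the pads. I'll go down 11 mm and close.

>>> move_arm([
  [0, 0.0015, 0.011, 0],
  [0, 0, 0, 0],
])

```text
time_s: 5.22
ee_pos: [0.4576, -0.2338, 0.0644]
eef_rot: [-3.141, -0.001, 1.764]
force: [-0.6, -0.5, 0.4]
grip_width: 0.0515
grip_force: 0.0
```

>>> move_arm([
  [0, 0, 0, 0],
  [0, 0, 0, 0],
  [0, 0, 0, 0],
  [0, 0, 0, 0],
  [0, 0, 0, 0],
  [0, 0, 0, 0],
], grip=0, force=25)

```text
time_s: 5.98
ee_pos: [0.4579, -0.234, 0.065]
eef_rot: [3.142, 0.0, 1.764]
force: [0.3, 0.6, 0.7]
grip_width: 0.0005
grip_force: 0.0
```

The gripper closed on nothing, so I'll look.

Run:
```python
from h import *
a=cams.camera("wrist"); b=cams.camera("top"); c=cams.camera("side")
print(telemetry.get_obs()["force"],telemetry.get_obs()["grip_width"])
v=np.hstack([cv2.resize(a[180:480,160:480],(400,375)),cv2.resize(b[240:330,370:466],(400,375))])
cv2.imwrite("pics/v3.png",np.vstack([v,cv2.resize(c[180:280,300:510],(800,380))])[:600])
for q in ["rod","rod_tip"]: print(q,nets.mark_of("wrist",q)[:1],nets.mark_of("top",q)[:1],nets.mark_of("side",q)[:1])
```

```text
[ 0.05944269 -0.14226985 -0.67822647] 0.00011148339936615246
rod [{'centre': [316.7, 252.9], 'conf': 0.88}] [{'centre': [451.5, 276.6], 'conf': 0.67}] [{'centre': [362.2, 214.3], 'conf': 0.72}]
rod_tip [] [{'centre': [387.1, 291.3], 'conf': 0.62}] [{'centre': [365.7, 231.9], 'conf': 0.74}]
```

View pics/v3.png

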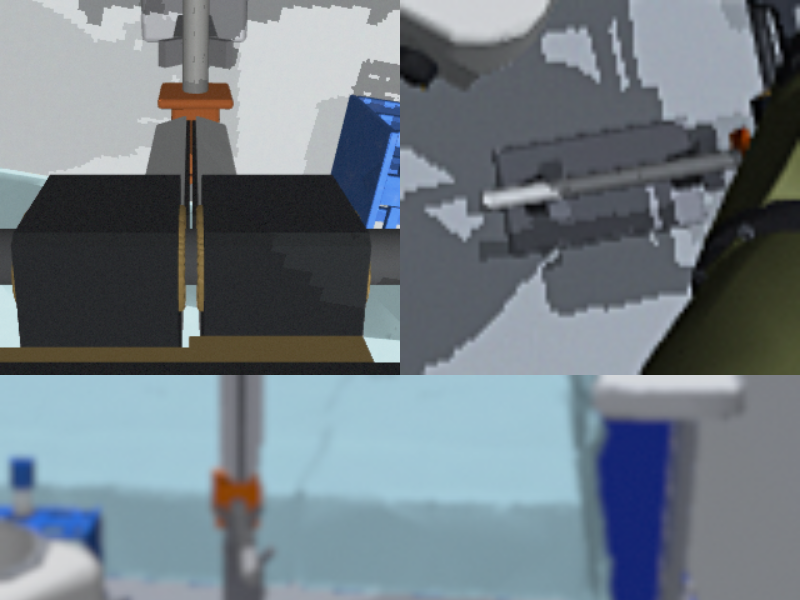

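The wrist panel shows the closed fingers ending on top of the orange waist, and the side panel shows them ending at the handle's top. The columns of the fingertips at a known opening put the fingertips about 30 mm short of the stated TCP. I'll reopen, take the view through 30 mm of descent in two steps, and check.

>>> move_arm([
  [0, 0, 0, 0],
  [0, 0, 0, 0],
  [0, 0, 0, 0],
  [0, 0, 0, 0],
  [0, 0, 0.008, 0],
  [0, 0, 0.008, 0],
  [0, 0, 0.007, 0],
  [0, 0, 0, 0],
], grip=0.5)

```text
time_s: 7.42
ee_pos: [0.4575, -0.2338, 0.0412]
eef_rot: [-3.141, -0.001, 1.764]
force: [0.9, 0.8, 0.9]
grip_width: 0.0471
grip_force: 0.0
```

Run:
```python
from h import *
o=telemetry.get_obs();print(o["ee_pos"],o["force"],o["grip_width"])
a=cams.camera("wrist"); c=cams.camera("side")
cv2.imwrite("pics/v4.png",np.hstack([cv2.resize(a[180:480,160:480],(400,375)),cv2.resize(c[180:255,320:400],(400,375),interpolation=cv2.INTER_CUBIC)]))
```

```text
[ 0.45753113 -0.23375935  0.04121276] [0.88430482 0.82677432 0.85355614] 0.04710608108901345
```

View pics/v4.png

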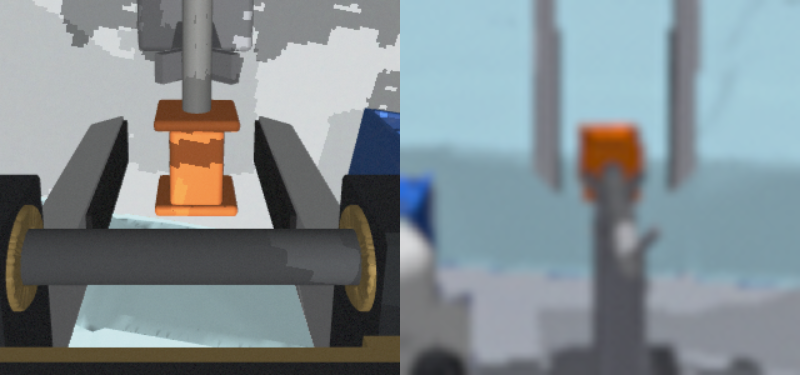

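The fingertips now straddle the handle, confirmed in the side panel. I'll shift slightly, drop 5 mm and close.

>>> move_arm([
  [0.003, 0.0018, 0.005, 0],
  [0, 0, 0, 0],
])

```text
time_s: 7.78
ee_pos: [0.4589, -0.2303, 0.0366]
eef_rot: [-3.141, -0.0, 1.764]
force: [0.6, -0.1, 0.3]
grip_width: 0.0471
grip_force: 0.0
```

>>> move_arm([
  [0, 0, 0, 0],
  [0, 0, 0, 0],
  [0, 0, 0, 0],
  [0, 0, 0, 0],
  [0, 0, 0, 0],
  [0, 0, 0, 0],
], grip=0, force=25)

```text
time_s: 8.52
ee_pos: [0.4592, -0.2308, 0.0371]
eef_rot: [3.141, 0.0, 1.764]
force: [0.6, -1.0, 2.1]
grip_width: 0.0182
grip_force: 25.0
```

The waist is gripped at 18.2 mm. Lift, travel and turn.

>>> move_arm([
  [0, 0, -0.02, 0],
  [0, 0, -0.04, 0],
  [0, 0, -0.04, 0],
  [0, 0, -0.05, 0],
  [0, 0, -0.05, 0],
  [0.0447, 0.0052, 0, 0],
  [0.0447, 0.0052, 0, 0],
  [0.0447, 0.0052, 0, 0],
  [0.0447, 0.0052, 0, 0],
  [0.0447, 0.0052, 0, 0],
  [0.0447, 0.0052, 0, 0],
  [0, 0, 0, 0.181],
  [0, 0, 0, 0.181],
  [0, 0, 0, 0.181],
  [0, 0, 0, 0.181],
  [0, 0, 0, 0.181],
  [0, 0, 0, 0.182],
  [0, 0, 0, 0],
  [0, 0, 0, 0],
])

```text
time_s: 10.9
ee_pos: [0.438, 0.0385, 0.2368]
eef_rot: [-3.141, 0.0, 0.681]
force: [0.2, -0.4, -1.6]
grip_width: 0.0178
grip_force: 25.0
```

Run:
```python
from h import *
o=telemetry.get_obs();print(o["ee_pos"],o["eef_rot"],o["force"],o["grip_width"],o["time_s"])
a=cams.camera("wrist");b=cams.camera("top"); c=cams.camera("side")
for n,i in zip("wts",(a,b,c)): cv2.imwrite(f"pics/p5{n}.png",i)
for n in ("top","side","wrist"):
  for q in ("rod_tip","rod","mouth"): print(n,q,[(np.round(r["centre"],1),round(r["conf"],2)) for r in nets.mark_of(n,q)[:1]])
v=np.hstack([cv2.resize(a,(400,300)),cv2.resize(b[130:290,210:423],(400,300))])
cv2.imwrite("pics/v5.png",np.vstack([v,cv2.resize(c[150:310,150:363],(400,300)).repeat(1,0) if 0 else cv2.resize(c[130:310,160:640],(800,300))]))
```

```text
[0.43804731 0.03852529 0.23675889] [-3.14125757e+00  4.65759572e-04  6.80998036e-01] [ 0.24680088 -0.42265413 -1.58177295] 0.017802743858926103 10.9
top rod_tip [(array([272.1, 212.7]), 0.71)]
top rod []
top mouth [(array([282.4, 206.9]), 0.92)]
side rod_tip [(array([267.7, 143.1]), 0.98)]
side rod [(array([345.7, 139.2]), 0.97)]
side mouth [(array([247.6, 254.4]), 0.8)]
wrist rod_tip []
wrist rod [(array([313. , 275.2]), 0.92)]
wrist mouth []
```

View pics/v5.png

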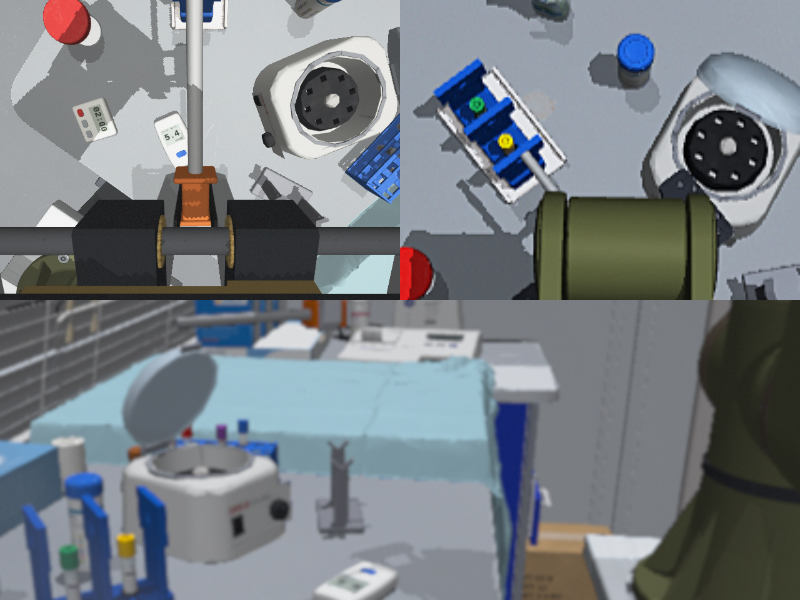

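The panels show the rod held straight along tool x: its shaft is at wrist full-frame column ≈ 312 and its tip at top pixel (272,213). Next I work out the rod's pose in the tool numerically.

Run:
```python
from h import *
o=telemetry.get_obs(); W=model("wrist",o);T=model("top");S=model("side")
p=np.array(o["ee_pos"]);Rt=R.from_euler('xyz',o["eef_rot"]).as_matrix()
tip=tri([ray(T,(272.1,212.7)),ray(S,(267.7,143.1))]);print("tip",tip,"in tool",Rt.T@(tip-p), proj(T,tip),proj(S,tip))
org=tri([ray(S,(345.7,139.2)),ray(W,(313,275.2))]);print("org",org,"tool",Rt.T@(org-p),proj(S,org),proj(W,org))
g=cv2.cvtColor(cv2.imread("pics/p5w.png"),cv2.COLOR_BGR2GRAY).astype(float)
for r in range(0,262,26):
    row=g[r,285:340]; print(r,row[::1].astype(int).tolist())
# top image: line in shaft near tip
t=cv2.imread("pics/p5t.png"); cv2.imwrite("pics/p5tc.png",t[190:245,255:305])
s=cv2.cvtColor(cv2.imread("pics/p5s.png"),cv2.COLOR_BGR2GRAY)
for c in range(266,352,8): print(c,s[125:160,c].tolist())
```

```text
tip [0.5452188  0.13535513 0.2875549 ] in tool [ 0.14405981 -0.00844769 -0.05061771] [272.35926182 213.63120921] [266.53575554 142.90482553]
org [0.44767639 0.04602005 0.28121523] tool [ 1.20655260e-02  8.12596945e-05 -4.42744567e-02] [345.07306973 139.40082646] [311.9757505  277.32987031]
0 [49, 46, 47, 46, 46, 51, 49, 47, 46, 51, 45, 56, 71, 104, 124, 137, 149, 161, 177, 183, 191, 200, 207, 215, 219, 223, 224, 223, 221, 221, 219, 217, 214, 210, 201, 193, 182, 175, 160, 121, 54, 46, 46, 44, 48, 49, 49, 47, 48, 44, 48, 46, 46, 47, 47]
26 [206, 210, 199, 101, 51, 67, 77, 76, 74, 75, 78, 77, 73, 90, 123, 135, 144, 158, 173, 182, 190, 198, 206, 214, 218, 223, 227, 224, 223, 219, 220, 217, 214, 209, 198, 192, 184, 176, 160, 118, 76, 74, 75, 72, 76, 77, 74, 74, 74, 75, 75, 79, 83, 77, 56]
52 [202, 201, 182, 180, 180, 177, 180, 179, 179, 178, 177, 177, 171, 85, 115, 133, 147, 157, 171, 185, 192, 200, 207, 215, 218, 221, 227, 226, 223, 221, 220, 218, 215, 209, 199, 190, 180, 173, 156, 123, 177, 179, 179, 179, 180, 179, 182, 205, 200, 181, 204, 203, 204, 203, 204]
78 [131, 130, 132, 128, 130
[... 3255 characters left out ...]
 104, 135, 175, 206, 215, 189, 139]
322 [92, 92, 91, 90, 88, 87, 87, 85, 87, 88, 88, 90, 95, 102, 102, 94, 87, 81, 83, 91, 93, 92, 103, 135, 174, 205, 220, 222, 221, 221, 221, 221, 220, 192, 144]
330 [91, 91, 90, 93, 97, 100, 101, 101, 101, 99, 99, 102, 105, 105, 98, 90, 83, 95, 127, 171, 205, 220, 221, 221, 221, 220, 220, 220, 220, 220, 221, 221, 220, 203, 172]
338 [125, 126, 126, 126, 125, 126, 126, 126, 127, 123, 111, 101, 101, 101, 94, 85, 91, 128, 174, 206, 219, 221, 221, 220, 220, 220, 220, 220, 221, 220, 220, 221, 220, 211, 183]
346 [38, 38, 38, 44, 58, 67, 69, 68, 67, 70, 78, 86, 90, 88, 82, 77, 72, 66, 64, 62, 65, 105, 171, 215, 223, 221, 221, 220, 221, 219, 218, 215, 204, 182, 150]
```

>>> move_arm([
  [0, 0, 0.045, 0.008],
  [0, 0, 0.045, 0],
  [0, 0, 0.045, 0],
  [0, 0, 0.025, 0],
  [0, 0, 0.01, 0],
  [0.01, 0, 0, 0],
  [0, 0, 0, 0],
  [0, 0, 0, 0],
])

```text
time_s: 12.5
ee_pos: [0.4465, 0.0448, 0.0677]
eef_rot: [3.141, -0.001, 0.669]
force: [0.9, 0.6, -2.0]
grip_width: 0.0179
grip_force: 25.0
```

Run:
```python
from h import *
o=telemetry.get_obs();print(o["ee_pos"],o["eef_rot"],o["force"],o["grip_width"],o["time_s"])
b=cams.camera("top"); c=cams.camera("side"); W=cams.camera("wrist")
for n,i in zip("wts",(W,b,c)): cv2.imwrite(f"pics/p6{n}.png",i)
for n in ("top","side","wrist"):
  for q in ("rod_tip","rod","mouth"): print(n,q,[(np.round(r["centre"],1),round(r["conf"],2)) for r in nets.mark_of(n,q)[:1]])
u=lambda i,x0,y0,w,h:cv2.resize(i[y0:y0+h,x0:x0+w],None,fx=400/w,fy=300/h,interpolation=cv2.INTER_CUBIC)
cv2.imwrite("pics/v6.png",np.vstack([np.hstack([u(b,230,180,80,60),u(c,190,230,80,60)]),np.hstack([u(c,150,210,133,100),u(W,160,0,320,240)])]))
S=model("side");T=model("top");p=np.array(o["ee_pos"]);Rt=R.from_euler('xyz',o["eef_rot"]).as_matrix()
for x in (.018,.06,.1,.148): q=p+Rt@[x,-.006*x,-.048];print(x,q.round(4),"side",proj(S,q).round(1),"top",proj(T,q).round(1))
```

```text
[0.44654565 0.04482604 0.0676765 ] [ 3.14079704e+00 -1.01189770e-03  6.69072315e-01] [ 0.88578152  0.56530022 -2.00763105] 0.017916158284052044 12.5
top rod_tip [(array([277.4, 224.4]), 0.49)]
top rod []
top mouth [(array([283.3, 206.8]), 0.74)]
side rod_tip [(array([265.3, 255.4]), 0.91)]
side rod [(array([341.3, 240.6]), 0.76)]
side mouth [(array([249.1, 253.4]), 0.66)]
wrist rod_tip []
wrist rod [(array([314.1, 273.3]), 0.6)]
wrist mouth []
0.018 [0.4605 0.0561 0.1157] side [336.7 242. ] top [318.  271.6]
0.06 [0.4933 0.0823 0.1157] side [313.6 246.3] top [305.2 255. ]
0.1 [0.5246 0.1073 0.1158] side [290.7 250.6] top [293.1 239.3]
0.148 [0.562  0.1373 0.1158] side [261.9 256. ] top [278.7 220.5]
```

View pics/v6.png

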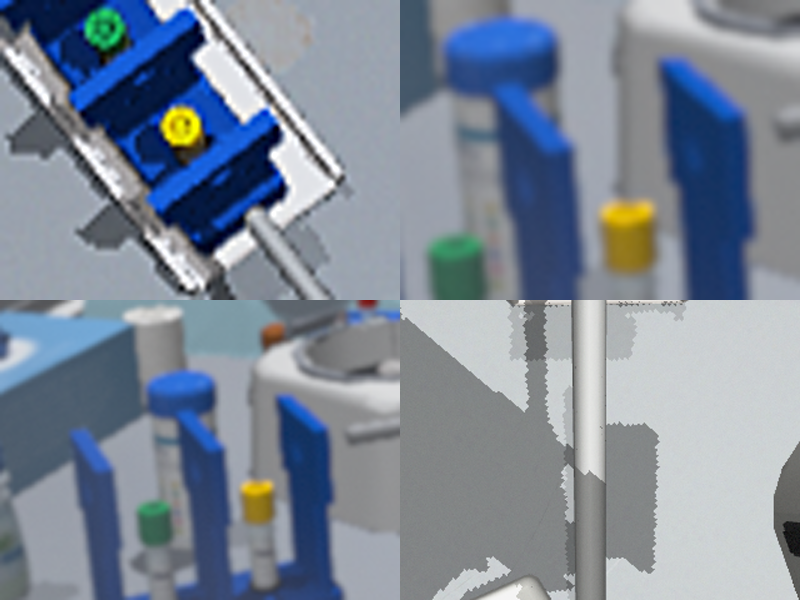

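The top panel shows the tip at pixel ≈ (281,222) pointing at lug 1, whose top mid-point is ≈ (273,212). That means the tip is about 5 mm shorter than predicted and laterally near the line. I'll fit the shaft line and lug edges numerically.

Run:
```python
from h import *
T=model("top"); b=cv2.imread("pics/p6t.png"); o=telemetry.get_obs()
u=np.array([np.cos(.677),np.sin(.677)]); v=np.array([-u[1],u[0]]); C=np.array([.6169,.1817])
g=b.astype(np.float32)
def smp(pts,z):  # world xy -> bgr
    px=np.array([proj(T,(*p,z)) for p in pts],np.float32)
    return cv2.remap(g,px[:,0].reshape(-1,1),px[:,1].reshape(-1,1),cv2.INTER_LINEAR)[:,0]
ss=np.arange(-16,16.1,1)/1000
print("cross-shaft profiles (gray), y -16..16mm; s from dock centre")
for s in (-.12,-.11,-.10,-.095,-.09,-.085,-.08,-.075,-.07):
    q=smp([C+s*u+y*v for y in ss],.1157); print(s,q.mean(1).astype(int).tolist())
print("lug tops along y: blue-red")
yy=np.arange(-40,41,1)/1000
for s in (-.052,0,.052):
    q=smp([C+s*u+y*v for y in yy],.135); d=q[:,0]-q[:,2]; d=q[:,0]
    print(s,"L",d[:20].astype(int).tolist(),"R",d[60:].astype(int).tolist())
print("along x at y=0:")
for yv in (-.02,.0,.02):
    q=smp([C+x*u+yv*v for x in np.arange(-66,-40,1)/1000],.135); print(q[:,0].astype(int).tolist())
```

```text
cross-shaft profiles (gray), y -16..16mm; s from dock centre
-0.12 [164, 164, 164, 164, 164, 164, 165, 166, 165, 161, 147, 126, 131, 158, 177, 190, 193, 187, 161, 130, 106, 117, 145, 162, 136, 110, 95, 81, 90, 124, 158, 153, 167]
-0.11 [166, 165, 165, 158, 155, 160, 168, 169, 166, 168, 157, 132, 130, 157, 176, 189, 192, 183, 154, 120, 96, 115, 153, 167, 160, 161, 167, 166, 162, 164, 165, 160, 162]
-0.1 [160, 147, 135, 136, 137, 138, 139, 140, 139, 138, 131, 127, 133, 157, 177, 190, 193, 182, 154, 119, 95, 104, 133, 142, 141, 139, 139, 138, 138, 137, 137, 138, 138]
-0.095 [156, 143, 137, 137, 137, 137, 138, 139, 140, 134, 120, 108, 124, 157, 179, 191, 194, 176, 155, 125, 99, 89, 111, 136, 141, 140, 140, 140, 139, 138, 138, 138, 139]
-0.09 [147, 146, 144, 144, 139, 136, 136, 137, 136, 137, 130, 125, 132, 158, 179, 192, 193, 181, 150, 119, 94, 104, 135, 141, 139, 137, 136, 135, 135, 135, 135, 135, 135]
-0.085 [218, 224, 224, 217, 214, 218, 219, 215, 221, 215, 186, 149, 132, 154, 176, 191, 193, 174, 152, 124, 110, 124, 184, 218, 224, 222, 221, 216, 220, 221, 215, 218, 220]
-0.08 [233, 23
[... 785 characters left out ...]
, 219] R [216, 218, 219, 218, 219, 218, 217, 222, 226, 210, 162, 106, 96, 108, 109, 103, 100, 107, 115, 104, 84]
0.052 L [169, 171, 174, 174, 173, 173, 173, 173, 174, 176, 182, 197, 214, 220, 217, 218, 218, 217, 218, 219] R [217, 216, 218, 217, 216, 218, 219, 219, 218, 214, 201, 166, 124, 94, 81, 98, 99, 94, 113, 110, 115]
along x at y=0:
[240, 244, 231, 167, 97, 54, 52, 54, 53, 55, 91, 155, 199, 219, 219, 217, 216, 219, 225, 222, 225, 233, 225, 227, 230, 232]
[63, 63, 60, 55, 65, 93, 135, 145, 125, 97, 106, 156, 193, 216, 219, 220, 220, 202, 165, 113, 67, 42, 39, 30, 16, 4]
[63, 61, 55, 54, 60, 62, 61, 58, 53, 70, 125, 201, 216, 221, 220, 218, 219, 210, 191, 157, 119, 87, 88, 121, 170, 192]
```

The shaft lies on the line within 0.5 mm, the yaw is good and the tip is about 17 mm from the lug. Approach gently.

>>> move_arm([
  [0.004, 0.0005, 0.0005, 0],
  [0.004, 0, 0, 0],
  [0.004, 0, 0, 0],
  [0.001, 0, 0, 0],
  [0.001, 0, 0, 0],
  [0.001, 0, 0, 0],
  [0.001, 0, 0, 0],
  [0, 0, 0, 0],
])

```text
time_s: 14.1
ee_pos: [0.459, 0.0543, 0.0665]
eef_rot: [3.142, -0.0, 0.669]
force: [-0.4, 0.4, -1.6]
grip_width: 0.018
grip_force: 25.0
```

>>> move_arm([
  [0.001, 0, 0, 0],
  [0.001, 0, 0, 0],
  [0, 0, 0, 0],
])

```text
time_s: 14.48
ee_pos: [0.4606, 0.0555, 0.0665]
eef_rot: [3.142, -0.0, 0.669]
force: [0.2, -0.5, -1.6]
grip_width: 0.018
grip_force: 25.0
```

>>> move_arm([
  [0.001, 0, 0, 0],
  [0.001, 0, 0, 0],
  [0, 0, 0, 0],
])

```text
time_s: 14.85
ee_pos: [0.4621, 0.0568, 0.0664]
eef_rot: [3.142, 0.0, 0.669]
force: [0.1, -0.4, -1.3]
grip_width: 0.0178
grip_force: 25.0
```

>>> move_arm([
  [0.001, 0, 0, 0],
  [0.001, 0, 0, 0],
  [0, 0, 0, 0],
])

```text
time_s: 15.22
ee_pos: [0.4637, 0.058, 0.0664]
eef_rot: [-3.142, -0.0, 0.669]
force: [-1.0, 0.0, -1.0]
grip_width: 0.0177
grip_force: 25.0
```

>>> move_arm([
  [0.001, 0, 0, 0],
  [0.001, 0, 0, 0],
  [0, 0, 0, 0],
])

```text
time_s: 15.6
ee_pos: [0.4652, 0.0593, 0.0664]
eef_rot: [-3.142, 0.0, 0.669]
force: [-0.3, 0.1, -1.5]
grip_width: 0.0176
grip_force: 25.0
```

>>> move_arm([
  [0.001, 0, 0, 0],
  [0.001, 0, 0, 0],
  [0, 0, 0, 0],
])

```text
time_s: 15.98
ee_pos: [0.4668, 0.0605, 0.0665]
eef_rot: [3.142, -0.0, 0.669]
force: [0.4, -0.5, -0.9]
grip_width: 0.0178
grip_force: 25.0
```

>>> move_arm([
  [0.0015, 0, 0, 0],
  [0.0015, 0, 0, 0],
  [0.0015, 0, 0, 0],
  [0.0015, 0, 0, 0],
  [0, 0, 0, 0],
])

```text
time_s: 16.6
ee_pos: [0.4715, 0.0642, 0.0664]
eef_rot: [-3.142, 0.0, 0.669]
force: [0.1, 0.1, -1.6]
grip_width: 0.0179
grip_force: 25.0
```

```bash
cat > chk.py <<'E'
from h import *
T=model("top"); o=telemetry.get_obs(); g=cams.camera("top").astype(np.float32)
print(o["ee_pos"],o["eef_rot"],o["force"].round(2),o["moment"].round(2),o["time_s"])
u=np.array([np.cos(.677),np.sin(.677)]); v=np.array([-u[1],u[0]]); C=np.array([.6169,.1817])
for s in np.arange(-.092,.09,.006):
    px=np.array([proj(T,(*(C+s*u+y*v),.1157)) for y in np.arange(-10,10.1,1)/1000],np.float32)
    q=cv2.remap(g,px[:,0].reshape(-1,1),px[:,1].reshape(-1,1),cv2.INTER_LINEAR)[:,0]; print(round(s,3),q[:,2].astype(int).tolist())
for n in ("side",):
    cams.camera(n); print(nets.mark_of(n,"rod_tip")[:2])
E
python3 chk.py
```

```text
[0.47153832 0.06423629 0.06642722] [-3.14156931e+00  2.88145091e-05  6.68853827e-01] [ 0.14  0.06 -1.59] [-0.04  0.05  0.04] 16.6
-0.092 [131, 132, 133, 127, 113, 111, 141, 170, 183, 158, 103, 64, 47, 47, 54, 60, 62, 63, 64, 66, 67]
-0.086 [193, 198, 199, 204, 180, 154, 152, 165, 184, 185, 178, 162, 121, 81, 54, 50, 57, 54, 37, 40, 46]
-0.08 [247, 247, 237, 234, 192, 154, 149, 165, 180, 188, 180, 165, 134, 113, 135, 191, 251, 231, 226, 231, 187]
-0.074 [0, 0, 0, 0, 8, 71, 131, 175, 186, 194, 185, 167, 143, 111, 67, 27, 5, 0, 1, 1, 1]
-0.068 [12, 10, 5, 16, 42, 91, 142, 177, 188, 190, 184, 168, 146, 103, 50, 13, 8, 9, 8, 9, 10]
-0.062 [2, 1, 0, 4, 26, 68, 130, 171, 191, 194, 188, 166, 143, 109, 68, 18, 0, 0, 1, 2, 3]
-0.056 [3, 2, 0, 0, 36, 91, 134, 168, 173, 157, 161, 142, 109, 85, 50, 15, 2, 1, 3, 4, 6]
-0.05 [22, 25, 22, 21, 21, 20, 19, 18, 18, 16, 18, 23, 21, 19, 20, 21, 22, 22, 24, 24, 22]
-0.044 [22, 21, 19, 18, 19, 21, 25, 33, 49, 57, 66, 63, 44, 45, 43, 32, 32, 33, 27, 14, 15]
-0.038 [13, 13, 12, 6, 1, 18, 55, 88, 102, 101, 96, 115, 114, 93, 74, 66, 57, 55, 46, 33, 19]
-0.032 
[... 1228 characters left out ...]
, 3, 2]
0.058 [19, 20, 20, 21, 19, 19, 20, 20, 20, 20, 19, 19, 19, 20, 18, 17, 18, 19, 19, 18, 18]
0.064 [158, 158, 156, 151, 145, 136, 144, 152, 148, 155, 156, 158, 156, 151, 149, 138, 145, 153, 150, 156, 156]
0.07 [153, 154, 155, 154, 153, 153, 153, 152, 153, 154, 154, 152, 151, 152, 152, 153, 153, 153, 153, 153, 153]
0.076 [153, 152, 152, 152, 153, 154, 154, 154, 153, 153, 153, 154, 154, 154, 153, 153, 154, 154, 154, 152, 152]
0.082 [152, 153, 152, 150, 151, 152, 152, 153, 155, 154, 154, 154, 153, 152, 152, 152, 151, 152, 152, 153, 154]
0.088 [151, 152, 153, 153, 152, 154, 155, 154, 153, 152, 154, 155, 155, 155, 156, 155, 153, 153, 152, 152, 153]
[{'centre': [245.7, 256.7], 'conf': 0.61}]
```

The tip is inside lug 1 with no force. On to lug 2.

>>> move_arm([
  [0.003, 0, 0, 0],
  [0.003, 0, 0, 0],
  [0.003, 0, 0, 0],
  [0.003, 0, 0, 0],
  [0.003, 0, 0, 0],
  [0, 0, 0, 0],
])

```text
time_s: 17.5
ee_pos: [0.4833, 0.0736, 0.0664]
eef_rot: [-3.142, 0.0, 0.669]
force: [-0.3, -0.7, -2.0]
grip_width: 0.0181
grip_force: 25.0
```

>>> move_arm([
  [0.003, 0, 0, 0],
  [0.003, 0, 0, 0],
  [0.003, 0, 0, 0],
  [0.003, 0, 0, 0],
  [0.003, 0, 0, 0],
  [0, 0, 0, 0],
])

```text
time_s: 18.25
ee_pos: [0.4951, 0.0829, 0.0664]
eef_rot: [-3.142, -0.0, 0.669]
force: [0.4, -0.4, -1.0]
grip_width: 0.0178
grip_force: 25.0
```

>>> move_arm([
  [0.001, 0, 0, 0],
  [0.001, 0, 0, 0],
  [0.001, 0, 0, 0],
  [0.001, 0, 0, 0],
  [0, 0, 0, 0],
])

```text
time_s: 18.88
ee_pos: [0.4982, 0.0853, 0.0665]
eef_rot: [3.142, -0.0, 0.669]
force: [0.6, 0.1, -1.3]
grip_width: 0.0177
grip_force: 25.0
```

>>> move_arm([
  [0.001, 0, 0, 0],
  [0.001, 0, 0, 0],
  [0.001, 0, 0, 0],
  [0, 0, 0, 0],
])

```text
time_s: 19.38
ee_pos: [0.5006, 0.0872, 0.0665]
eef_rot: [3.142, -0.0, 0.669]
force: [0.0, 0.0, -1.3]
grip_width: 0.0178
grip_force: 25.0
```

>>> move_arm([
  [0.001, 0, 0, 0],
  [0.001, 0, 0, 0],
  [0.001, 0, 0, 0],
  [0, 0, 0, 0],
])

```text
time_s: 19.88
ee_pos: [0.5029, 0.089, 0.0665]
eef_rot: [3.142, -0.0, 0.669]
force: [0.4, -0.2, -1.6]
grip_width: 0.0178
grip_force: 25.0
```

>>> move_arm([
  [0.001, 0, 0, 0],
  [0.001, 0, 0, 0],
  [0.001, 0, 0, 0],
  [0, 0, 0, 0],
])

```text
time_s: 20.38
ee_pos: [0.5053, 0.0909, 0.0664]
eef_rot: [3.142, -0.0, 0.669]
force: [0.5, -0.1, -2.3]
grip_width: 0.0178
grip_force: 25.0
```

>>> move_arm([
  [0.001, 0, 0, 0],
  [0.001, 0, 0, 0],
  [0.001, 0, 0, 0],
  [0.001, 0, 0, 0],
  [0, 0, 0, 0],
])

```text
time_s: 21.0
ee_pos: [0.5084, 0.0933, 0.0664]
eef_rot: [3.142, 0.0, 0.669]
force: [-0.0, -0.1, -1.4]
grip_width: 0.018
grip_force: 25.0
```

>>> move_arm([
  [0.0015, 0, 0, 0],
  [0.0015, 0, 0, 0],
  [0.0015, 0, 0, 0],
  [0.0015, 0, 0, 0],
  [0, 0, 0, 0],
])

```text
time_s: 21.62
ee_pos: [0.5131, 0.0971, 0.0664]
eef_rot: [-3.142, -0.0, 0.669]
force: [0.1, -0.8, -2.0]
grip_width: 0.0179
grip_force: 25.0
```

```bash
python3 chk.py
```

```text
[0.51312373 0.09709488 0.06643948] [-3.14157606e+00 -5.15086205e-06  6.68857097e-01] [ 0.15 -0.85 -1.95] [0.02 0.08 0.06] 21.625
-0.092 [108, 107, 107, 105, 104, 103, 104, 105, 104, 102, 101, 99, 98, 98, 98, 97, 97, 97, 96, 94, 93]
-0.086 [111, 111, 111, 110, 109, 108, 108, 108, 108, 108, 108, 108, 107, 106, 105, 105, 104, 103, 101, 100, 99]
-0.08 [107, 108, 109, 110, 110, 110, 111, 110, 109, 108, 109, 109, 109, 110, 110, 110, 110, 109, 108, 107, 106]
-0.074 [102, 103, 104, 106, 108, 106, 105, 106, 107, 108, 109, 109, 108, 107, 107, 108, 109, 110, 109, 109, 110]
-0.068 [96, 96, 97, 99, 100, 101, 101, 101, 101, 102, 101, 102, 103, 104, 104, 105, 105, 105, 106, 107, 108]
-0.062 [92, 92, 92, 93, 94, 95, 96, 96, 97, 98, 98, 98, 99, 100, 99, 99, 100, 101, 101, 103, 104]
-0.056 [87, 88, 88, 88, 89, 90, 90, 92, 94, 93, 93, 93, 93, 93, 93, 95, 96, 96, 96, 96, 96]
-0.05 [80, 81, 83, 83, 82, 83, 84, 85, 87, 87, 87, 87, 88, 89, 89, 89, 90, 91, 94, 94, 93]
-0.044 [70, 71, 72, 73, 75, 76, 77, 78, 78, 79, 81, 82, 83, 83, 83, 84, 85, 86, 86, 87, 89]
-0.038 [57, 58, 60, 62, 64, 65, 65, 67, 69, 70, 7
[... 1328 characters left out ...]
, 1, 1]
0.058 [20, 20, 19, 19, 19, 19, 18, 19, 20, 19, 19, 19, 18, 18, 19, 19, 19, 18, 18, 19, 18]
0.064 [159, 159, 157, 153, 146, 138, 146, 155, 150, 157, 159, 160, 159, 154, 152, 140, 146, 154, 152, 159, 159]
0.07 [154, 155, 156, 156, 155, 156, 156, 155, 156, 156, 156, 154, 154, 154, 154, 155, 155, 155, 156, 156, 156]
0.076 [157, 155, 154, 154, 155, 156, 156, 155, 155, 156, 156, 156, 156, 155, 154, 154, 155, 155, 155, 154, 154]
0.082 [154, 155, 155, 154, 154, 154, 154, 155, 157, 156, 155, 155, 154, 153, 153, 154, 153, 154, 154, 154, 156]
0.088 [154, 154, 155, 155, 154, 156, 157, 157, 156, 156, 157, 157, 157, 156, 155, 156, 156, 155, 155, 155, 154]
[{'centre': [211.6, 264.2], 'conf': 0.67}]
```

Through lug 2 with no contact. I'll trim the yaw slightly toward the line and go on to lug 3.

>>> move_arm([
  [0.003, 0.0003, 0, -0.006],
  [0.003, 0, 0, 0],
  [0.003, 0, 0, 0],
  [0.003, 0, 0, 0],
  [0.003, 0, 0, 0],
  [0, 0, 0, 0],
])

```text
time_s: 22.52
ee_pos: [0.5251, 0.1063, 0.0664]
eef_rot: [-3.142, 0.0, 0.675]
force: [-0.1, -0.6, -0.8]
grip_width: 0.0176
grip_force: 25.0
```

>>> move_arm([
  [0.003, 0, 0, 0],
  [0.003, 0, 0, 0],
  [0.003, 0, 0, 0],
  [0.003, 0, 0, 0],
  [0.002, 0, 0, 0],
  [0, 0, 0, 0],
])

```text
time_s: 23.28
ee_pos: [0.536, 0.115, 0.0664]
eef_rot: [-3.142, 0.0, 0.675]
force: [-0.4, -1.0, -2.2]
grip_width: 0.018
grip_force: 25.0
```

>>> move_arm([
  [0.001, 0, 0, 0],
  [0.001, 0, 0, 0],
  [0.001, 0, 0, 0],
  [0, 0, 0, 0],
])

```text
time_s: 23.78
ee_pos: [0.5383, 0.1168, 0.0665]
eef_rot: [-3.142, -0.0, 0.675]
force: [-0.1, -1.2, -1.4]
grip_width: 0.0177
grip_force: 25.0
```

>>> move_arm([
  [0.001, 0, 0, 0],
  [0.001, 0, 0, 0],
  [0.001, 0, 0, 0],
  [0, 0, 0, 0],
])

```text
time_s: 24.28
ee_pos: [0.5406, 0.1187, 0.0664]
eef_rot: [-3.142, -0.0, 0.675]
force: [0.2, 0.1, -1.1]
grip_width: 0.0176
grip_force: 25.0
```

>>> move_arm([
  [0.001, 0, 0, 0],
  [0.001, 0, 0, 0],
  [0.001, 0, 0, 0],
  [0, 0, 0, 0],
])

```text
time_s: 24.78
ee_pos: [0.543, 0.1206, 0.0664]
eef_rot: [3.142, 0.0, 0.675]
force: [0.7, 0.7, -1.5]
grip_width: 0.018
grip_force: 25.0
```

>>> move_arm([
  [0.001, 0, 0, 0],
  [0.001, 0, 0, 0],
  [0.001, 0, 0, 0],
  [0, 0, 0, 0],
])

```text
time_s: 25.28
ee_pos: [0.5453, 0.1224, 0.0664]
eef_rot: [3.142, 0.0, 0.675]
force: [-1.1, 0.2, -1.4]
grip_width: 0.0178
grip_force: 25.0
```

>>> move_arm([
  [0.0015, 0, 0, 0],
  [0.0015, 0, 0, 0],
  [0.0015, 0, 0, 0],
  [0.0015, 0, 0, 0],
  [0, 0, 0, 0],
])

```text
time_s: 25.9
ee_pos: [0.55, 0.1262, 0.0664]
eef_rot: [-3.142, -0.0, 0.675]
force: [-0.1, 0.7, -1.8]
grip_width: 0.0176
grip_force: 25.0
```

>>> move_arm([
  [0.002, 0, 0, 0],
  [0.002, 0, 0, 0],
  [0.002, 0, 0, 0],
  [0.002, 0, 0, 0],
  [0, 0, 0, 0],
])

```text
time_s: 26.52
ee_pos: [0.5564, 0.1313, 0.0665]
eef_rot: [3.142, -0.0, 0.675]
force: [0.4, 1.7, -0.4]
grip_width: 0.0181
grip_force: 25.0
```

>>> move_arm([
  [0.001, 0, 0, 0],
  [0.001, 0, 0, 0],
  [0.001, 0, 0, 0],
  [0, 0, 0, 0],
])

```text
time_s: 27.02
ee_pos: [0.5586, 0.1331, 0.0665]
eef_rot: [-3.142, -0.0, 0.675]
force: [-1.6, 0.6, 0.8]
grip_width: 0.0174
grip_force: 25.0
```

>>> move_arm([
  [0.001, 0, 0, 0],
  [0.001, 0, 0, 0],
  [0, 0, 0, 0],
])

```text
time_s: 27.4
ee_pos: [0.5602, 0.1344, 0.0665]
eef_rot: [-3.142, -0.0, 0.675]
force: [-1.8, 0.9, 0.9]
grip_width: 0.0176
grip_force: 25.0
```

```bash
python3 chk.py | sed -n '1p;18,40p'
```

```text
[0.56017619 0.13437911 0.06646034] [-3.14157058e+00 -1.31950846e-04  6.74870119e-01] [-1.76  0.93  0.89] [0.09 0.39 0.03] 27.4
0.004 [104, 105, 105, 105, 106, 106, 107, 108, 108, 108, 108, 109, 109, 108, 108, 109, 111, 111, 110, 110, 110]
0.01 [98, 100, 100, 100, 99, 100, 101, 102, 103, 104, 104, 103, 104, 104, 105, 106, 107, 108, 107, 107, 108]
0.016 [93, 93, 92, 93, 95, 96, 96, 97, 97, 97, 98, 99, 100, 99, 99, 100, 101, 102, 103, 103, 104]
0.022 [89, 88, 88, 89, 90, 91, 92, 93, 93, 92, 92, 93, 93, 94, 95, 96, 96, 96, 96, 97, 97]
0.028 [81, 83, 83, 82, 82, 83, 84, 86, 87, 88, 88, 88, 89, 90, 90, 91, 92, 92, 93, 94, 94]
0.034 [71, 71, 73, 74, 74, 75, 77, 77, 77, 78, 79, 80, 80, 81, 82, 83, 83, 84, 86, 87, 88]
0.04 [53, 53, 55, 59, 62, 63, 65, 65, 66, 67, 69, 71, 72, 73, 74, 75, 75, 76, 78, 80, 77]
0.046 [3, 2, 2, 9, 27, 63, 97, 114, 119, 106, 76, 45, 48, 55, 60, 62, 57, 53, 45, 30, 18]
0.052 [1, 3, 1, 3, 3, 1, 14, 23, 23, 21, 15, 11, 6, 0, 1, 1, 8, 17, 26, 41, 57]
0.058 [17, 18, 19, 19, 19, 20, 20, 19, 19, 19, 20, 21, 19, 17, 18, 18, 19, 19, 21, 24, 27]
0.064 [162, 162, 159, 154, 144, 130, 143, 168, 178, 198, 188, 170, 139, 100, 61, 100, 143, 161, 155, 160, 160]
0.07 [156, 157, 158, 157, 155, 154, 162, 179, 188, 188, 177, 157, 131, 118, 121, 136, 151, 159, 159, 159, 157]
0.076 [158, 156, 155, 155, 157, 158, 158, 157, 157, 156, 156, 158, 158, 157, 157, 157, 159, 158, 158, 156, 155]
0.082 [155, 156, 156, 154, 155, 155, 155, 157, 158, 158, 158, 157, 156, 155, 155, 155, 155, 156, 156, 157, 159]
0.088 [156, 157, 157, 156, 155, 158, 159, 158, 157, 157, 157, 157, 157, 157, 157, 158, 157, 157, 156, 156, 156]
[{'centre': [168.1, 270.0], 'conf': 0.88}]
```

The tip now stands out of lug 3 and forces are small. I'll feel for the stop.

>>> move_arm([
  [0.001, 0, 0, 0],
  [0.0005, 0, 0, 0],
  [0, 0, 0, 0],
])

```text
time_s: 27.92
ee_pos: [0.5613, 0.1352, 0.0665]
eef_rot: [-3.142, 0.0, 0.675]
force: [-3.2, 0.5, 3.1]
grip_width: 0.0176
grip_force: 25.0
```

>>> move_arm([
  [0.001, 0, 0, 0],
  [0, 0, 0, 0],
])

```text
time_s: 28.18
ee_pos: [0.5621, 0.1359, 0.0665]
eef_rot: [-3.142, -0.0, 0.675]
force: [-3.9, 0.1, 3.1]
grip_width: 0.0174
grip_force: 25.0
```

>>> move_arm([
  [0.001, 0, 0, 0],
  [0, 0, 0, 0],
])

```text
time_s: 28.42
ee_pos: [0.5629, 0.1366, 0.0665]
eef_rot: [-3.142, -0.0, 0.675]
force: [-3.3, 0.4, 2.4]
grip_width: 0.0176
grip_force: 25.0
```

>>> move_arm([
  [0, 0, -0.0006, 0],
  [0.001, 0, 0, 0],
  [0, 0, 0, 0],
])

```text
time_s: 28.8
ee_pos: [0.5634, 0.1367, 0.0669]
eef_rot: [3.142, 0.001, 0.675]
force: [-4.1, -1.7, 2.0]
grip_width: 0.018
grip_force: 25.0
```

>>> move_arm([
  [0.001, 0, 0, 0],
  [0, 0, 0, 0],
])

```text
time_s: 29.05
ee_pos: [0.5634, 0.1367, 0.067]
eef_rot: [-3.141, 0.003, 0.675]
force: [-10.5, -6.5, 5.6]
grip_width: 0.0178
grip_force: 25.0
```

>>> move_arm([
  [0.001, 0, 0, 0],
  [0, 0, 0, 0],
])

```text
time_s: 29.3
ee_pos: [0.5634, 0.1368, 0.0669]
eef_rot: [-3.141, 0.005, 0.675]
force: [-16.8, -10.9, 10.8]
grip_width: 0.0177
grip_force: 25.0
```

That is the hard stop, so it's home (travel 148.7 mm against 147.5 expected). I'll relieve the push, then open.

>>> move_arm([
  [-0.0022, 0, -0.0004, 0],
  [0, 0, 0, 0],
])

```text
time_s: 29.55
ee_pos: [0.5634, 0.1368, 0.0672]
eef_rot: [3.142, 0.0, 0.675]
force: [-2.7, -1.1, -1.1]
grip_width: 0.0177
grip_force: 25.0
```

>>> move_arm([
  [0, 0, 0, 0],
  [0, 0, 0, 0],
  [0, 0, 0, 0],
  [0, 0, 0, 0],
], grip=0.45)

```text
time_s: 30.05
ee_pos: [0.5636, 0.137, 0.0675]
eef_rot: [3.142, -0.0, 0.675]
force: [0.1, 0.2, -0.0]
grip_width: 0.0421
grip_force: 0.0
```

```bash
python3 chk.py | sed -n '1p;25,40p'
```

```text
[0.5635667 0.1370369 0.0675387] [ 3.14151140e+00 -2.76314300e-04  6.74812828e-01] [ 0.08  0.23 -0.  ] [-0.04 -0.    0.04] 30.05
0.046 [47, 57, 60, 59, 61, 63, 64, 66, 67, 68, 69, 71, 72, 72, 73, 75, 76, 75, 76, 81, 83]
0.052 [2, 2, 2, 4, 6, 7, 12, 19, 25, 29, 35, 46, 56, 58, 61, 65, 59, 52, 45, 35, 25]
0.058 [20, 19, 18, 20, 19, 19, 20, 19, 19, 19, 17, 15, 17, 20, 19, 19, 20, 25, 27, 34, 50]
0.064 [162, 162, 160, 156, 146, 124, 130, 158, 170, 189, 189, 186, 162, 125, 88, 95, 125, 156, 151, 139, 134]
0.07 [155, 156, 157, 156, 153, 145, 143, 153, 171, 183, 185, 175, 157, 123, 85, 72, 121, 161, 162, 160, 159]
0.076 [157, 156, 155, 155, 155, 154, 154, 158, 162, 160, 155, 154, 152, 148, 148, 157, 159, 158, 157, 156, 156]
0.082 [156, 156, 156, 155, 156, 156, 155, 157, 159, 159, 158, 158, 156, 156, 156, 156, 156, 156, 156, 157, 158]
0.088 [156, 156, 157, 157, 155, 157, 159, 158, 157, 156, 157, 157, 157, 157, 158, 158, 158, 158, 157, 157, 156]
[{'centre': [165.4, 275.2], 'conf': 0.93}]
```

Released with the tip out past 74 mm. I'll retreat up and back, then verify.

>>> move_arm([
  [0, 0, -0.02, 0],
  [0, 0, -0.03, 0],
  [0, 0, -0.04, 0],
  [0, 0, -0.05, 0],
  [-0.05, 0, -0.03, 0],
  [-0.06, 0, 0, 0],
  [-0.06, 0, 0, 0],
  [-0.06, 0, 0, 0],
  [0, 0, 0, 0],
  [0, 0, 0, 0],
])

```text
time_s: 31.45
ee_pos: [0.3843, -0.0067, 0.2378]
eef_rot: [3.141, -0.001, 0.674]
force: [-0.3, -0.8, 0.0]
grip_width: 0.0421
grip_force: 0.0
```

Run:
```python
from h import *
T=model("top");S=model("side");o=telemetry.get_obs();print(o["ee_pos"],o["force"],o["time_s"])
b=cams.camera("top");c=cams.camera("side")
u=np.array([np.cos(.677),np.sin(.677)]);v=np.array([-u[1],u[0]]);C=np.array([.6169,.1817])
for q in ("rod_tip","rod"):
    t=nets.mark_of("top",q)[0]["centre"];s=nets.mark_of("side",q)[0]["centre"];p=tri([ray(T,t),ray(S,s)]);print(q,t,s,"dock xyz",(p[:2]-C)@u,(p[:2]-C)@v,p[2])
for q in ("cup","meter","timer"): print(q,nets.mark_of("top",q)[0]["centre"])
k=lambda i,x,y,w,h:cv2.resize(i[y:y+h,x:x+w],(400,300),interpolation=cv2.INTER_CUBIC)
cv2.imwrite("pics/end.png",np.hstack([k(b,220,150,107,80),k(c,150,220,134,100)]))
g=b.astype(np.float32)
for y in (-.010,-.005,0,.005,.008):
    px=np.array([proj(T,(*(C+s*u+y*v),.122)) for s in np.arange(-100,-48,2)/1000],np.float32)
    q=cv2.remap(g,px[:,0].reshape(-1,1),px[:,1].reshape(-1,1),cv2.INTER_LINEAR)[:,0];print(y,q[:,2].astype(int).tolist(),q[:,0].astype(int).tolist())
```

```text
[ 0.38434025 -0.00666046  0.23778658] [-0.32496751 -0.75382398  0.02023478] 31.45
rod_tip [230.3, 166.5] [164.8, 274.2] dock xyz 0.0760170748236439 0.010741647231553193 0.12067023550425009
rod [274.3, 216.4] [253.9, 259.9] dock xyz -0.05746101899484442 0.001366029068705834 0.11248701987365546
cup [215.0, 278.5]
meter [323.4, 306.0]
timer [259.2, 330.7]
-0.01 [129, 128, 129, 121, 84, 82, 184, 237, 196, 211, 200, 93, 12, 30, 21, 11, 20, 14, 45, 52, 34, 205, 181, 76, 5, 20] [145, 146, 147, 130, 49, 2, 0, 0, 169, 229, 231, 95, 43, 92, 171, 191, 84, 54, 38, 11, 0, 0, 10, 70, 181, 215]
-0.005 [128, 129, 130, 128, 90, 44, 178, 226, 215, 228, 229, 230, 230, 231, 232, 233, 232, 230, 232, 233, 213, 203, 212, 58, 11, 18] [146, 145, 148, 147, 67, 5, 0, 0, 0, 0, 0, 0, 0, 0, 0, 0, 0, 0, 0, 0, 0, 0, 2, 78, 193, 217]
0 [126, 128, 129, 124, 87, 84, 190, 220, 225, 226, 225, 224, 225, 224, 224, 224, 224, 223, 225, 227, 229, 231, 176, 57, 6, 22] [144, 144, 146, 132, 50, 3, 0, 0, 0, 0, 0, 0, 0, 0, 0, 0, 0, 0, 0, 0, 0, 0, 4, 65, 183, 217]
0.005 [127, 128, 130, 124, 81, 71, 191, 208, 195, 229, 229, 229, 228, 229, 229, 229, 231, 229, 229, 231, 204, 202, 211, 48, 9, 20] [145, 147, 152, 146, 60, 5, 0, 0, 0, 0, 0, 0, 0, 0, 0, 0, 0, 0, 0, 0, 0, 0, 2, 73, 190, 218]
0.008 [128, 128, 129, 127, 93, 29, 205, 211, 203, 197, 206, 195, 201, 216, 218, 231, 183, 199, 218, 213, 168, 210, 194, 21, 11, 23] [143, 144, 149, 144, 66, 2, 0, 3, 2, 32, 14, 27, 4, 0, 1, 0, 13, 4, 0, 1, 0, 0, 4, 45, 194, 220]
```

```bash
python3 -c "
from station import hand_in
print(hand_in())"
```

```text
the job is handed in; nothing more can be done
None
```

The job is handed in: the rod is through all three lugs with its handle home against the first, released and the arm clear, at about 31 s. The peak wrist force was about 23 N at the stop (about 20 N along the rod), close to the 25 N limit and firmer than the light hand you asked for; the cup, meter and timer were not touched, and no verdict was shown.

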